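Shut the slide reader and hold its selector at the third click

TASK

A slide has been loaded into the reader: push its slide drawer fully home, and only then turn the bar-shaped selector knob on its roof clockwise (seen from above), counting the clicks, to the third stop, without running on to the fourth. The knob springs back when let go, so finish while still holding it at the third stop. Leave the small round dial on the roof and all the other things as they are.

Things in the scene. Friction and masses are not known exactly. Their poses are not given: they have to be found in the camera images.
- reader: The slide reader, a cream housing fixed to the table, 180 mm deep (x) by 300 mm wide (y) by 90 mm high. Origin: centre of its underside, on the table. Its x axis points from the drawer side (front, towards the robot) to the back, z up. The roof is flat at 90 mm; the selector, the dial and a petri dish stand on it.
- drawer (a joint): How far the slide drawer is out, in m: 0 = fully home, up to 0.065. It slides along the reader's x axis (opens towards its -x), stays where left, and takes about 2 N, more when pushed fast; a hard stop at 0.
- drawer_face (a point): Centre of the outer face of the black drawer front, 47 mm above the table; moves with the drawer. The front plate is 140 mm wide (y), 44 mm high (25 to 69 mm above the table) and 12 mm thick; its axes are the reader's, so the outward direction is -x. When the drawer is home the outer face stands 12 mm proud of the housing. Behind it the tray with the loaded slide (fixed in it) is only 46 mm above the table at most.
- selector (a joint): Knob angle in rad, growing clockwise seen from above; rests at 0 against a stop. Clicks every 24 degrees: 0.419, 0.838, third 1.257, fourth 1.676, fifth 2.094 (travel ends at 2.18). A spring always drives it back to 0 (0.135 Nm at rest, 0.17 at the third stop); the clicks add a ripple of +-0.10 Nm: it stiffens on leaving a stop, eases before the next, never stays by itself.
- selector_base: The aluminium index plate of the selector, a fixed disc 84 mm in diameter and 8 mm thick on the reader's roof. Origin: centre of its underside, on the knob's axis; z up. Its -x axis is the direction in which the knob's pointer looks at rest (0). Six small dark pips near its rim mark rest and the five stops, 24 degrees apart, going clockwise from -x.
- selector_bar: The grip bar of the selector knob: a black upright bar 44 mm long (its x), 14 mm wide (its y) and 40 mm high, standing on a round black disc 48 mm in diameter and 8 mm high, with a white pointer line towards its -x end. Turns with the knob. Origin: on the knob's axis, 8 mm above the reader's roof (top of the index plate, 98 mm above the table); z up. The bar reaches from 8 mm to 48 mm above the origin, that is to 146 mm above the table.
- selector_grip (a point): Point on the knob's axis in the bar, 34 mm above the bar's origin (14 mm below the bar's top), 132 mm above the table: where to centre the finger pads. Pinch the bar across its 14 mm width (its y); the disc below begins 26 mm under this point. Axes as the bar.
- dial (a joint): Angle in rad of the small round dial (26 mm diameter, 14 mm high) on the reader's roof, 55 mm to the front of and 110 mm to the right (-y) of the reader's origin. Starts at 0 and turns easily; leave it alone.
- slide_box: Grey slide box 85 x 100 x 35 mm, left (+y) of the reader. It is loose and not part of the job. Origin: centre of its underside, z up.
- oil_bottle: Small amber bottle, 32 mm diameter, 75 mm high, in front of the reader's right (-y) half. It is loose and not part of the job. Origin: centre of its underside, z up.
- petri_dish: Clear closed petri dish, 80 mm diameter, 16 mm high, standing on the reader's roof to the right of the selector. It is loose and not part of the job. Origin: centre of its underside, z up.
- beaker: Small glass beaker, 68 mm diameter, 90 mm high, right of the reader. It is loose and not part of the job. Origin: centre of its underside, z up.
- stain_jar: White lidded staining jar, 60 mm diameter, 113 mm high, left of the reader near its back. It is loose and not part of the job. Origin: centre of its underside, z up.
- tweezers: Steel tweezers, 110 mm long, 10 mm high, lying in front of the reader's left half. It is loose and not part of the job. Origin: centre of its underside, z up.
- tip_box: Box of pipette tips, 120 x 80 x 60 mm, on the right of the table. It is loose and not part of the job. Origin: centre of its underside, z up.

How it is judged:
On the way, in this order (a step that is already met when the one before it is completed fails the run):
1. the drawer is fully home (value of joint drawer below 0.005 m), for 0.2 s.
2. the selector is held at the third stop with the drawer home (value of joint drawer below 0.005 m and value of joint selector between 1.1366 and 1.3766 rad and contact force between the fingers and selector_bar above 1 N), for 0.3 s.
At the end, for the whole second after the job is handed in: The drawer is home (within 5 mm) and the fingers still touch the selector's bar and hold it, at rest, at the third stop (1.257 rad, within 0.12 rad) through the last second (all of step 2 and velocity of joint selector between -0.15 and 0.15 rad/s); the arm keeps its last pose, push and grip.
It fails at once if the selector is turned while the drawer is still out (value of joint selector above 0.3 rad and value of joint drawer above 0.01 m).
It fails at once if the selector runs on past the third stop towards the fourth (value of joint selector above 1.4661 rad).
It fails at once if the small dial is turned (value of joint dial above 0.3 rad or value of joint dial below -0.3 rad).
It fails at once if another thing is pushed away by more than 30 mm (distance of any of slide_box, oil_bottle, petri_dish, beaker, stain_jar, tweezers, tip_box from where it was at the start of the episode above 0.03 m).
It fails at once if a standing thing is knocked over (angle between any of slide_box, oil_bottle, petri_dish, beaker, stain_jar, tweezers, tip_box's own z axis and vertical above 0.5 rad).
It also fails if it takes over 45 s, if anything falls off the work surface, if the arm or the gripper's body presses on something with over 40 N, if the wrist force passes 120 N, or if a joint passes its speed limit or range.

ROBOT

A 7-joint arm with a two-finger parallel gripper is mounted at the origin on the work surface. World frame = base frame: x ahead of the robot, y to its left, z up, the work surface at z = 0. Lengths are in m, angles in rad, forces in N, time in s.
With the tool pointing down it reaches from about 0.425 to 0.925 m from the base axis. Payload 6.8 kg.
Tool frame: the origin (TCP) lies at the very end of the fingers, on their centre line; the grasp point (between the pads) lies 19 mm behind it; z points along the fingers, x is the direction in which the jaws open and shut, and the axes are right-handed (so a half turn about z gives the same grasp; the last joint's range is limited). The gripper opens to 85 mm and grips with 20 to 120 N. Pads are 22 mm wide; open, the fingers measure 114 mm over their backs; the gripper's body (76 mm by 85 mm) begins 54 mm behind the grasp point. The pads swing forward as they close: fully open they stand 13 mm farther back than shut.
Start: joints at [-1.347, 0.477, 0.022, 1.555, -0.011, 1.109, -0.083], TCP at [0.22, 0.638, 0.231] pointing down, gripper open.
Joint ranges: [-2.96, 2.96], [-0.34, 2.1], [-1.41, 1.46], [0.24, 2.44], [-1.37, 4.51], [0.17, 1.92], [-2.96, 2.96]. Speed limits (rad/s): [2.39, 2.39, 3.14, 3.14, 3.14, 3.14, 3.14].

INTERFACE

Orientations are given as a rotation vector (axis times angle).
In Python, from bench import * gives the robot as it stands.
- The arm moves only by the tool servo_tool, never from a script. Its argument "increments" is one flat list of numbers, 7 for each row, row after row: the shift along the tool's x, y, z in mm, then the turn, a rotation vector about the tool's x, y, z in rad, then the finger opening in mm, from 0 to 85.4. In form: [tx, ty, tz, wx, wy, wz, fingers, tx, ty, tz, wx, wy, wz, fingers, ...]. A call has exactly 8 rows; each row shifts and turns the commanded pose from where the row before left it, along the tool's axes as they then stand; what a row does not reach is not made up. A row lasts 1/8 s, in which the tool goes at most 62.5 mm and 10.7 degrees, less where a joint would pass 70% of its speed; a pose out of reach is approached as far as the arm can. A call is refused whole if a number of a shift passes 62.5 or a number of a turn 0.188, either way. A call with a gripper value outside its range is refused whole. The fingers move at their own pace and stop on an object; "squeeze" is the grip in N (left out, the last holds). Time passes only in rows, so rows that do not move let the fingers close, or fill a call up. It gives the time, the measured TCP pose, the force and the opening at its end, in the units of the state.
- get_obs(): the state, without advancing time (a new reading comes with each control period).
- grab_frame(name): name is "scene" or "top"; returns (picture, depth): 480x640x3 uint8, red, green, blue; 480x640 float32, m along the optical axis (not along the pixel's ray), 0 where there is no reading.
- calibration(name): a dict with "fx", "fy", "cx", "cy" (pixels), "k1" (the pictures are not rectified: a ray, as slopes to the right and down, at radius r is drawn at 1 + k1 r^2 times it, then the intrinsics apply), "eye" and "orientation" of the camera in the world. Camera axes: x right, y up, looking along -z (the intrinsics and any distortion apply to the point x, -y, -z); pixel columns grow to the right and rows downward; lengths in m; the calibration is good to about 2 mm. A picture is of the moment at which its call begins. calibration takes no time and is no camera call.
- hand_in(): hands the job in, once; it reports no verdict.
The state is a dict: "clock": time; "joints": joint angles; "qvel": joint speeds; "tau": joint torques, N m; "tcp_pos": TCP position; "orientation": TCP orientation; "contact_force": force on the tool from outside, world axes, zero at the start; "moment": the same for the moment, N m; "grip_width": finger opening in m.
Only numpy, scipy, OpenCV 4.12 (cv2) and the standard library are available. Lean on these libraries where they do the work, as an engineer would, in place of code of your own. Each camera call takes 0.05 s, during which the arm holds its last target.

## Working session

There is one attempt and no reset: what is moved stays moved. The work goes in short steps, Python scripts to look and compute and a tool call to move; the robot and the scene stay as the last step left them, time stands still between calls to the robot, and variables do not carry over. Pictures are saved under pics/ and viewed, and the job is handed in when it is done.

Besides the shell and the picture viewer there is one more tool, called after "Emit:" as name(argument=value, ...) on one line, values as JSON. servo_tool: Moves the arm, as the interface text tells. Its arguments: {"type":"object","properties":{"increments":{"type":"array","items":{"type":"number"}},"squeeze":{"type":"number"}},"required":["increments"]}

```bash
ls; mkdir -p pics
python3 - <<'E'
from bench import *
import cv2,numpy as np
print(get_obs())
for n in ("scene","top"):
    p,d=grab_frame(n); cv2.imwrite(f"pics/{n}0.png",p[:,:,::-1]); np.savez(f"{n}0.npz",p=p,d=d); print(n,calibration(n))
E
```

```text
pics
{'clock': 0.0, 'joints': array([-1.34708814,  0.47775417,  0.02235785,  1.55643991, -0.01151745,
        1.10931147, -0.08309431]), 'qvel': array([ 2.00139950e-03,  2.02187540e-04,  1.04324253e-03, -5.30952535e-04,
        9.57522371e-05,  1.58898996e-03,  2.29965342e-04]), 'tau': array([-4.60828005e-05, -5.96482444e+01,  1.60791043e+00, -2.81189311e+01,
        1.24675545e-02,  9.46318090e-03,  2.39109545e-05]), 'tcp_pos': array([0.21971138, 0.63761958, 0.23036174]), 'orientation': array([ 2.55687020e+00,  1.82342727e+00, -2.16304232e-03]), 'contact_force': array([ 0.27999824, -0.26956158, -0.5973554 ]), 'moment': array([ 0.00134172,  0.00401897, -0.00077678]), 'grip_width': 0.08517096857358258}
scene {'fx': 484.7490374290217, 'fy': 484.7490374290217, 'cx': 320.1848680856641, 'cy': 236.74473291458975, 'k1': 0.044534449954823474, 'eye': array([ 1.12034436, -0.67475324,  1.16969305]), 'orientation': array([0.62452738, 0.21677591, 0.65713697])}
top {'fx': 553.8676057697952, 'fy': 553.8676057697952, 'cx': 319.6520882455468, 'cy': 233.2403071503746, 'k1': -0.017951315330249715, 'eye': array([ 0.44670595, -0.07787466,  1.320065  ]), 'orientation': array([ 0.11778417, -0.07986025, -1.5957868 ])}
```

View pics/scene0.png

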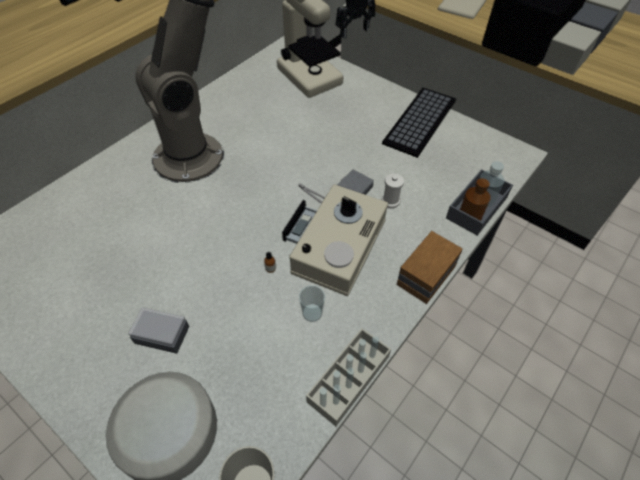

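View pics/top0.png

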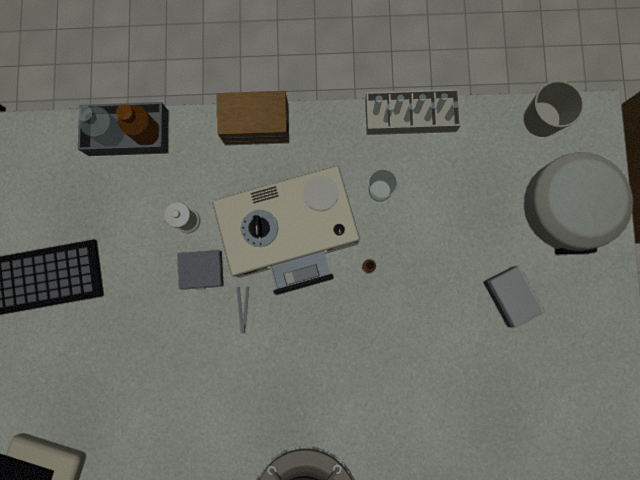

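The top view shows the reader (corners about (215,200), (340,168), (357,240), (233,275)), the knob at (259,228), the drawer front at (303,284) and the bottle at (369,266). The tweezers are at (243,310) and the slide box at (200,270). Next I'll measure these.

```bash
cat > h.py <<'E'
import numpy as np,cv2
from scipy.spatial.transform import Rotation as R
from bench import *
def ray(n,uv):
    c=calibration(n); uv=np.atleast_2d(np.float64(uv))
    K=np.array([[c['fx'],0,c['cx']],[0,c['fy'],c['cy']],[0,0,1]])
    s=cv2.undistortPoints(uv[:,None],K,np.array([c['k1'],0,0,0,0]))[:,0]
    return c['eye'],R.from_rotvec(c['orientation']).apply(np.c_[s[:,0],-s[:,1],-np.ones(len(s))])
def plane(n,uv,z):
    e,d=ray(n,uv); return e+d*((z-e[2])/d[:,2])[:,None]
def pix(n,P):
    c=calibration(n); q=R.from_rotvec(c['orientation']).inv().apply(np.atleast_2d(P)-c['eye'])
    s=np.c_[q[:,0]/-q[:,2],-q[:,1]/-q[:,2]]; s=s*(1+c['k1']*(s**2).sum(1))[:,None]
    return s*[c['fx'],c['fy']]+[c['cx'],c['cy']]
E
python3 - <<'E'
from h import *
for n,(x0,y0,x1,y1) in {"top":(160,150,400,340),"scene":(250,160,420,300)}.items():
    p=np.load(f"{n}0.npz")['p'][y0:y1,x0:x1,::-1]
    cv2.imwrite(f"pics/{n}_crop.png",np.clip(cv2.resize(p,None,fx=3.3 if n=="top" else 4,fy=3.3 if n=="top" else 4,interpolation=cv2.INTER_CUBIC)*1.4,0,255))
E
```

```text
[ WARN:0@0.422] global loadsave.cpp:1063 imwrite_ Unsupported depth image for selected encoder is fallbacked to CV_8U.
```

View pics/top_crop.png

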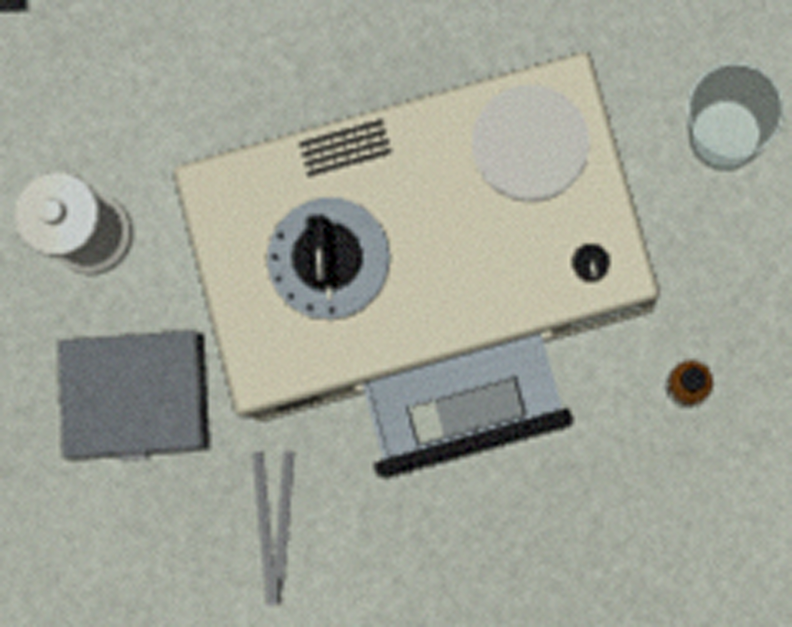

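View pics/scene_crop.png

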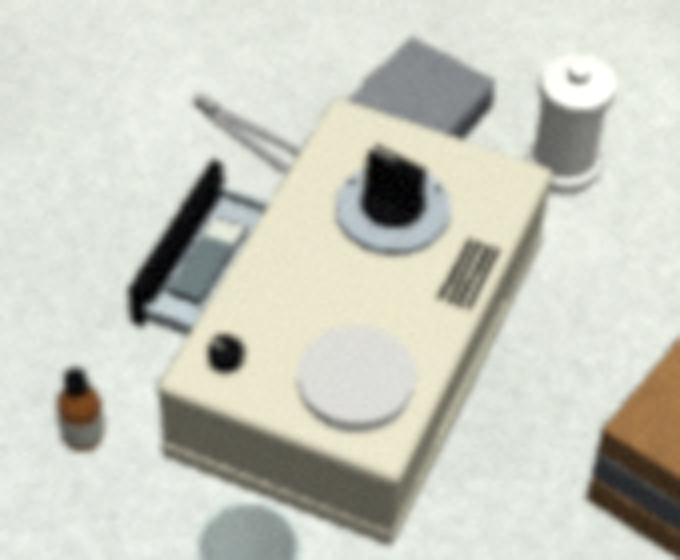

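Run:
```python
from h import *
p=np.load("top0.npz")['p']; d=np.load("top0.npz")['d']
hsv=cv2.cvtColor(p,cv2.COLOR_RGB2HSV)
m=np.zeros((480,640),np.uint8)
sub=(hsv[...,0]>15)&(hsv[...,0]<35)&(hsv[...,1]>28)&(hsv[...,2]>130)
m[150:340,200:380]=sub[150:340,200:380]*255
m=cv2.morphologyEx(m,cv2.MORPH_OPEN,np.ones((3,3)))
cs,_=cv2.findContours(m,0,1); c=max(cs,key=cv2.contourArea)[:,0]
h=cv2.convexHull(c)[:,0]
P=plane("top",h,.09)[:,:2]
r=cv2.minAreaRect((P*1000).astype(np.float32)); print("roof rect",r, cv2.boxPoints(r))
def C(x,y): return (x/3.3+160-.35,y/3.3+150-.35)
cor=plane("top",[C(177,167),C(587,55),C(657,293),C(240,412)],.09); print("eye corners",cor.round(4), 'ctr',cor.mean(0))
# plate by hsv
print(hsv[228-2,240:285:2].tolist())
pl=(hsv[...,0]>95)&(hsv[...,0]<125)&(hsv[...,1]>25)
m2=np.zeros_like(m); m2[200:255,235:285]=pl[200:255,235:285]*255
cs,_=cv2.findContours(m2,0,1); c=np.vstack(cs)[:,0]; h=cv2.convexHull(c)[:,0]
P=(plane("top",h,.098)[:,:2]*1000).astype(np.float32)
print("plate",cv2.minEnclosingCircle(P),cv2.fitEllipse(P))
pips=plane("top",[C(331,310),C(310,307),C(291,296),C(279,278),C(275,257),C(280,235)],.098)[:,:2]
A=np.c_[2*pips,np.ones(6)]; s=np.linalg.lstsq(A,(pips**2).sum(1),rcond=None)[0]; print("pipcentre",s[:2], np.sqrt(s[2]+s[:2]@s[:2]))
ctr=np.array(cv2.fitEllipse(P)[0])/1000
v=pips-ctr; print(np.degrees(np.arctan2(v[:,1],v[:,0])),np.linalg.norm(v,axis=1))
fc=plane("top",[C(376,466),C(570,413),C(572,425),C(378,477)],.069); print("drawer top edges",fc.round(4))
b=plane("top",[C(690,382)],.07);print("bottle",b)
t=plane("top",[C(259,452),C(291,452),C(273,604)],.01);print("tweez",t)
print("slidebox",plane("top",[C(60,340),C(204,332),C(65,458),C(208,448)],.035))
print("dial",plane("top",[C(590,262)],.104),"petri",plane("top",[C(530,143)],.106),"jar",plane("top",[C(57,208)],.108))
```

```text
roof rect ((635.5294799804688, 27.184738159179688), (171.811279296875, 291.6748352050781), 14.25437068939209) [[ 516.35956   147.37982 ]
 [ 588.1778   -135.31497 ]
 [ 754.6994    -93.010345]
 [ 682.88116   189.68445 ]]
eye corners [[ 0.6846  0.1891  0.09  ]
 [ 0.7542 -0.0948  0.09  ]
 [ 0.5879 -0.1372  0.09  ]
 [ 0.5152  0.1466  0.09  ]] ctr [0.63545611 0.02593266 0.09      ]
[[24, 39, 132], [104, 32, 104], [93, 25, 110], [95, 29, 107], [96, 19, 68], [120, 12, 21], [113, 36, 28], [90, 32, 16], [26, 16, 114], [70, 45, 17], [0, 0, 0], [120, 51, 25], [0, 0, 17], [30, 38, 27], [0, 28, 18], [101, 28, 101], [106, 26, 109], [101, 19, 108], [103, 28, 108], [24, 30, 128], [26, 36, 140], [25, 35, 140], [24, 36, 142]]
plate ((618.0623779296875, 84.10037231445312), 39.95872116088867) ((617.7271118164062, 84.17008209228516), (77.91321563720703, 78.90991973876953), 110.38011169433594)
pipcentre [0.61805891 0.08446978] 0.036284016570796426
[-178.21328076  158.68755524  134.76697878  111.22736448   88.03697611
   63.80448801] [0.03596314 0.03596498 0.03644201 0.03637503 0.03652585 0.03674544]
drawer top edges [[ 0.477   0.0574  0.069 ]
 [ 0.5095 -0.076   0.069 ]
 [ 0.5013 -0.0772  0.069 ]
 [ 0.4695  0.0561  0.069 ]]
bottle [[ 0.52840811 -0.15856822  0.07      ]]
tweez [[0.49058472 0.147712   0.01      ]
 [0.48998508 0.12467434 0.01      ]
 [0.38281582 0.1385948  0.01      ]]
slidebox [[0.57277737 0.28502959 0.035     ]
 [0.57561204 0.18197636 0.035     ]
 [0.48908033 0.28098472 0.035     ]
 [0.49349    0.17946572 0.035     ]]
dial [[ 0.60853543 -0.09238776  0.104     ]] petri [[ 0.6905587 -0.0542845  0.106    ]] jar [[0.65540658 0.26704166 0.108     ]]
```

Emit:
servo_tool(increments=[-30.5,41,0,0,0,0,0,-30.5,41,0,0,0,0,0,-30.5,41,0,0,0,0,0,-30.5,41,0,0,0,0,0,-30.5,41,0,0,0,0,0,-30.5,41,0,0,0,0,0,-30.5,41,0,0,0,0,0,-30.5,41,0,0,0,0,0], squeeze=60)

```text
clock: 1.1
tcp_pos: [0.451, 0.2991, 0.2311]
orientation: [-2.558, -1.824, 0.001]
contact_force: [0.7, 0.2, -1.2]
grip_width: -0.0002
```

Emit:
servo_tool(increments=[-50,16,0,0,0,0,0,-50,16,0,0,0,0,0,-50,16,0,0,0,0,0,-50,16,0,0,0,0,0,-50,16,0,0,0,0,0,-50,16,0,0,0,-0.15,0,0,0,0,0,0,-0.15,0,0,0,0,0,0,-0.15,0])

```text
clock: 2.1
tcp_pos: [0.4432, -0.0151, 0.2311]
orientation: [-2.083, -2.352, 0.0]
contact_force: [0.6, -0.3, 0.5]
grip_width: 0.0
```

```bash
cat >> h.py <<'E'
def st():
    o=get_obs(); M=R.from_rotvec(o['orientation']).as_matrix()
    print("t",round(o['clock'],2),"tcp",o['tcp_pos'].round(4),"yaw_x",round(np.degrees(np.arctan2(M[1,0],M[0,0])),2),"z",M[:,2].round(3),"q",o['joints'].round(2),"F",o['contact_force'].round(1),"M",o['moment'].round(2),"w",round(o['grip_width'],4))
    return o,M
def to(target,yawdeg=None):
    o,M=st(); print("tool delta mm",(M.T@(np.array(target)-o['tcp_pos'])*1000).round(1))
    if yawdeg is not None:
        D=R.from_euler('z',yawdeg,degrees=True).as_matrix()@np.diag([1,-1,-1]); print("turn",R.from_matrix(M.T@D).as_rotvec().round(3))
E
python3 -c "
from h import *
to([.441,-.022,.23],104.25)"
```

```text
t 2.1 tcp [ 0.4432 -0.0151  0.2311] yaw_x 96.94 z [-0.  0. -1.] q [-0.43  0.08  0.35  2.1  -0.03  0.96  1.63] F [ 0.6 -0.3  0.5] M [ 0.05 -0.    0.02] w 0.0
tool delta mm [-6.6 -3.   1.1]
turn [-0.    -0.    -0.128]
```

Emit:
servo_tool(increments=[-6.6,-3,0,0,0,-0.128,0,0,0,30,0,0,0,0,0,0,30,0,0,0,0,0,0,30,0,0,0,0,0,0,30,0,0,0,0,0,0,30,0,0,0,0,0,0,26,0,0,0,0,0,0,8,0,0,0,0])

```text
clock: 3.1
tcp_pos: [0.4401, -0.0213, 0.046]
orientation: [-1.931, -2.476, 0.004]
contact_force: [-0.6, -0.3, 0.0]
grip_width: -0.0002
```

Run:
```python
from h import *
to([.441,-.022,.047],104.25)
p,d=grab_frame("top"); cv2.imwrite("pics/top1.png",cv2.resize(p[150:340,160:400,::-1],None,fx=3.3,fy=3.3,interpolation=cv2.INTER_LINEAR))
```

```text
t 3.1 tcp [ 0.4401 -0.0213  0.046 ] yaw_x 104.11 z [-0.003 -0.    -1.   ] q [-0.32  0.41  0.27  2.26 -0.22  0.5   1.94] F [-0.6 -0.3  0. ] M [-0.02  0.02  0.02] w -0.0002
tool delta mm [-0.9  0.7 -1. ]
turn [-0.003 -0.    -0.002]
```

View pics/top1.png

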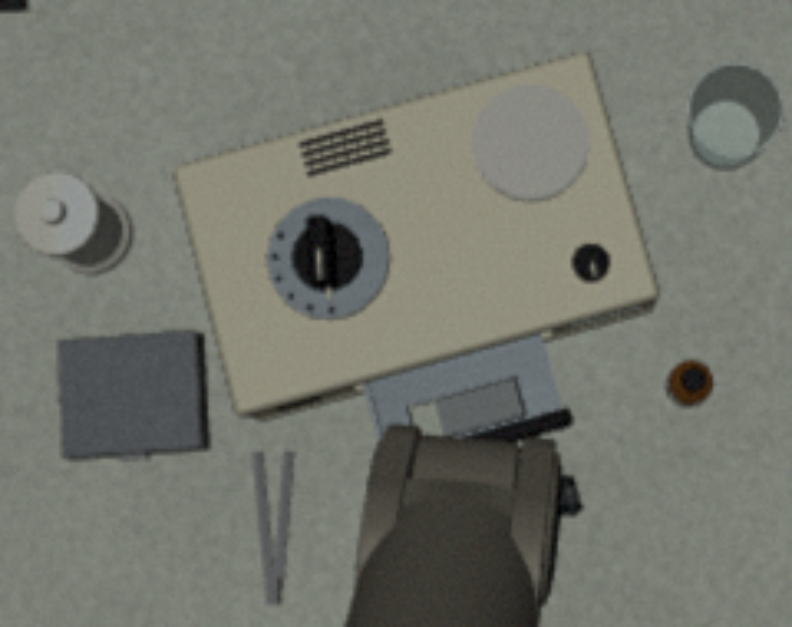

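The hand stands in front of the drawer, which is still about 53 mm out, and nothing else has moved. Now the push along tool y.

Emit:
servo_tool(increments=[0,12,0,0,0,0,0,0,12,0,0,0,0,0,0,8,0,0,0,0,0,0,8,0,0,0,0,0,0,8,0,0,0,0,0,0,8,0,0,0,0,0,0,8,0,0,0,0,0,0,8,0,0,0,0,0])

```text
clock: 4.15
tcp_pos: [0.5116, -0.0034, 0.0472]
orientation: [-1.932, -2.477, 0.0]
contact_force: [-3.1, -0.2, 1.1]
grip_width: 0.0005
```

Emit:
servo_tool(increments=[0,5,0,0,0,0,0,0,4,0,0,0,0,0,0,3,0,0,0,0,0,0,2,0,0,0,0,0,0,2,0,0,0,0,0,0,0,0,0,0,0,0,0,0,0,0,0,0,0,0,0,0,0,0,0,0])

```text
clock: 5.15
tcp_pos: [0.5263, 0.0003, 0.0472]
orientation: [-1.932, -2.477, 0.001]
contact_force: [-4.2, 0.6, 1.4]
grip_width: -0.0002
```

```bash
python3 -c "
from h import *
o,M=st(); print('along reader x, face minus tcp home', (np.array([.5367,.0017])-o['tcp_pos'][:2])@[.969,.246], 'force along', o['contact_force'][:2]@[.969,.246])"
```

```text
t 5.15 tcp [5.263e-01 3.000e-04 4.720e-02] yaw_x 104.1 z [-0.001 -0.    -1.   ] q [-0.33  0.51  0.27  2.06 -0.23  0.6   1.91] F [-4.2  0.6  1.4] M [0.   0.87 0.02] w -0.0002
along reader x, face minus tcp home 0.01047891587178368 force along -3.968084461732073
```

Emit:
servo_tool(increments=[0,1,0,0,0,0,0,0,1,0,0,0,0,0,0,1,0,0,0,0,0,0,1,0,0,0,0,0,0,0,0,0,0,0,0,0,0,0,0,0,0,0,0,0,0,0,0,0,0,0,0,0,0,0,0,0])

```text
clock: 6.15
tcp_pos: [0.5263, 0.0002, 0.0467]
orientation: [-1.929, -2.472, 0.009]
contact_force: [-14.2, -2.1, 9.7]
grip_width: 0.0001
```

```bash
python3 -c "
from h import *
o,M=st(); print('along reader x, face minus tcp home', (np.array([.5367,.0017])-o['tcp_pos'][:2])@[.969,.246], 'force along', o['contact_force'][:2]@[.969,.246])"
```

```text
t 6.15 tcp [5.263e-01 2.000e-04 4.670e-02] yaw_x 104.05 z [-0.008 -0.001 -1.   ] q [-0.33  0.51  0.27  2.06 -0.23  0.61  1.91] F [-14.2  -2.1   9.7] M [-0.44  2.81  0.01] w 0.0001
along reader x, face minus tcp home 0.010489125740900707 force along -14.242479469005435
```

The force rose from 4 N to 14 N with no motion, and the tool is where the home position predicts, so the drawer is at its stop. Now I back off and rise.

Emit:
servo_tool(increments=[0,-15,0,0,0,0,0,0,-25,0,0,0,0,0,0,0,-20,0,0,0,0,0,0,-35,0,0,0,0,0,0,-40,0,0,0,50,0,0,-40,0,0,0,50,0,0,-35,0,0,0.1,50,0,0,0,0,0,0.1,50])

```text
clock: 7.15
tcp_pos: [0.4947, -0.0084, 0.2207]
orientation: [2.17, 2.265, 0.012]
contact_force: [-1.0, 0.4, -0.5]
grip_width: 0.0503
```

Run:
```python
from h import *
p,d=grab_frame("scene"); cv2.imwrite("pics/sc2.png",cv2.resize(p[150:300,250:420,::-1],None,fx=4,fy=4,interpolation=cv2.INTER_LINEAR))
p,d=grab_frame("top"); cv2.imwrite("pics/top2.png",cv2.resize(p[150:340,160:400,::-1],None,fx=3.3,fy=3.3,interpolation=cv2.INTER_LINEAR))
to([.618,.0843,.20],93)
```

```text
t 7.25 tcp [ 0.4929 -0.0084  0.2184] yaw_x 92.61 z [ 0.004  0.001 -1.   ] q [-0.46  0.19  0.4   2.02 -0.09  0.94  1.6 ] F [-0.  -0.6  0.1] M [-0.03  0.03 -0.01] w 0.0496
tool delta mm [ 86.9 129.1  18.9]
turn [ 0.004 -0.001 -0.007]
```

View pics/sc2.png

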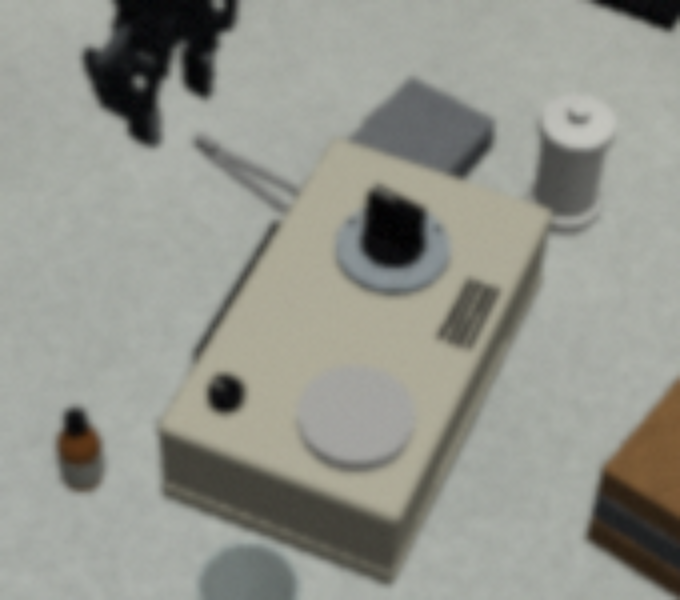

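View pics/top2.png

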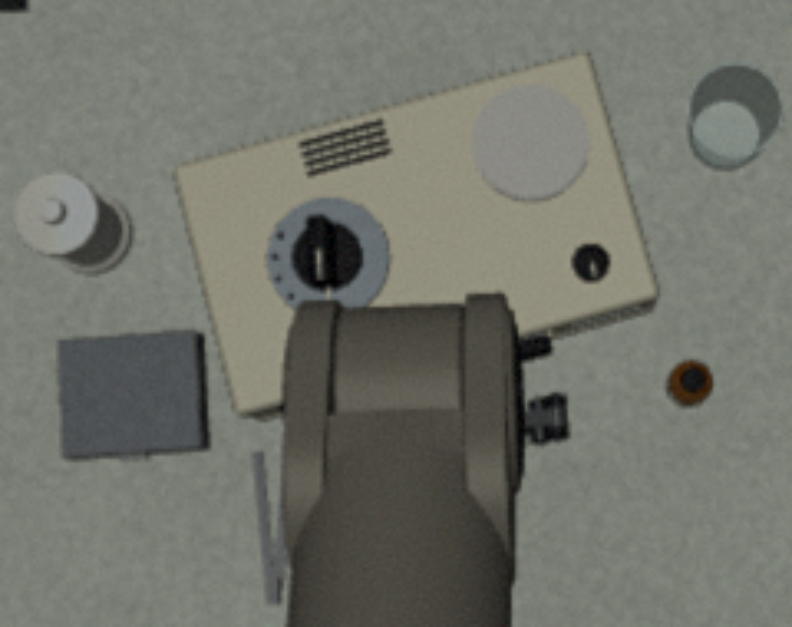

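The drawer is home: only a thin black strip of its front shows in the scene view, from (275,225) to (197,355). The knob is untouched. Now I move above it.

Emit:
servo_tool(increments=[14.5,21.5,3,0,0,0,50,14.5,21.5,3,0,0,0,50,14.5,21.5,3,0,0,0,50,14.5,21.5,3,0,0,0,50,14.5,21.5,3,0,0,0,50,14.5,21.5,3,0,0,0,50,0,0,0,0,0,0,50,0,0,0,0,0,0,50])

```text
clock: 8.25
tcp_pos: [0.6161, 0.0835, 0.1988]
orientation: [-2.169, -2.272, 0.001]
contact_force: [0.1, -0.3, 1.3]
grip_width: 0.0502
```

Run:
```python
from h import *
p,d=grab_frame("scene"); cv2.imwrite("pics/sc3.png",cv2.resize(p[110:280,270:440,::-1],None,fx=4,fy=3.5,interpolation=cv2.INTER_LINEAR))
to([.618,.0843,.114],93)
```

```text
t 8.3 tcp [0.616  0.0833 0.1991] yaw_x 92.63 z [-0. -0. -1.] q [-0.5   0.44  0.35  1.74 -0.17  1.    1.54] F [ 0.2 -0.5 -0. ] M [ 0.03 -0.02 -0.02] w 0.0496
tool delta mm [ 0.9  2.1 85.1]
turn [-0.     0.    -0.006]
```

View pics/sc3.png

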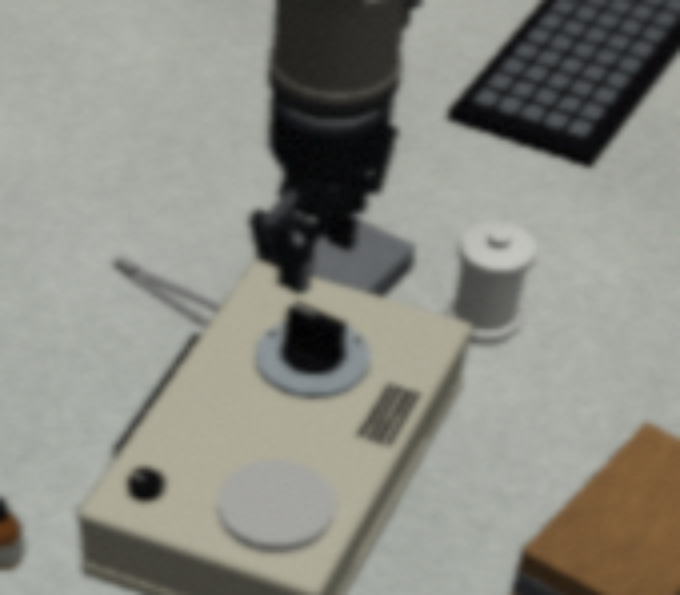

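The fingers hang just above the knob, one on each side of the bar. Now I descend.

Emit:
servo_tool(increments=[1,2,15,0,0,-0.006,50,0,0,15,0,0,0,50,0,0,15,0,0,0,50,0,0,15,0,0,0,50,0,0,15,0,0,0,50,0,0,10,0,0,0,50,0,0,0,0,0,0,50,0,0,0,0,0,0,50])

```text
clock: 9.3
tcp_pos: [0.619, 0.0855, 0.1147]
orientation: [2.162, 2.278, 0.001]
contact_force: [0.3, 1.3, 0.2]
grip_width: 0.0501
```

Emit:
servo_tool(increments=[0,0,0,0,0,0,30,0,0,0,0,0,0,20,0,0,0,0,0,0,16,0,0,0,0,0,0,12,0,0,0,0,0,0,5,0,0,0,0,0,0,5,0,0,0,0,0,0,5,0,0,0,0,0,0,5], squeeze=30)

```text
clock: 10.3
tcp_pos: [0.6189, 0.0841, 0.1148]
orientation: [2.163, 2.277, -0.001]
contact_force: [-2.1, -5.0, 5.0]
grip_width: 0.0136
```

Run:
```python
from h import *
p,d=grab_frame("scene"); cv2.imwrite("pics/sc4.png",cv2.resize(p[150:250,300:400,::-1],None,fx=6,fy=6,interpolation=cv2.INTER_LINEAR))
to([.618,.0843,.114],93)
```

```text
t 10.35 tcp [0.6189 0.0841 0.1147] yaw_x 92.94 z [ 0.001 -0.001 -1.   ] q [-0.47  0.54  0.32  1.8  -0.22  0.84  1.57] F [-0.9 -4.6  5.9] M [-1.04  0.24  0.12] w 0.0138
tool delta mm [ 0.2 -0.9  0.7]
turn [ 0.001  0.001 -0.001]
```

View pics/sc4.png

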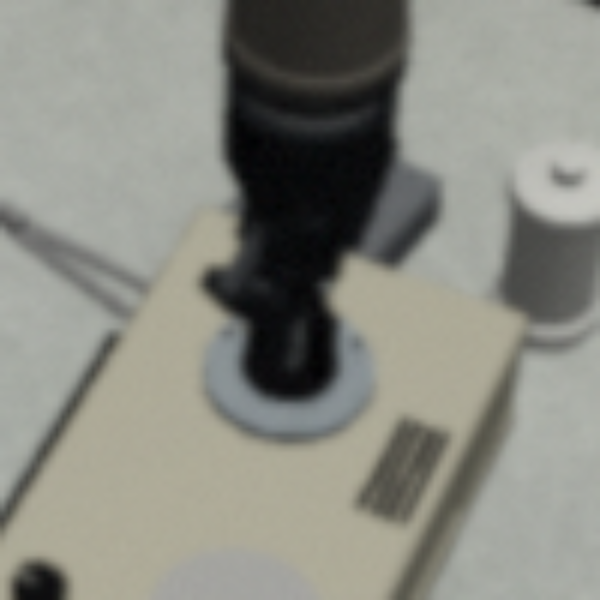

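The bar is gripped at 13.8 mm with tool yaw 92.9°. Now I turn slowly, up to just before the first click.

Emit:
servo_tool(increments=[0,0,0,0,0,0,5,0,0,0,0,0,0,5,0,0,0,0,0,0.06,5,0,0,0,0,0,0.06,5,0,0,0,0,0,0.06,5,0,0,0,0,0,0.06,5,0,0,0,0,0,0.06,5,0,0,0,0,0,0,5], squeeze=60)

```text
clock: 11.35
tcp_pos: [0.6189, 0.084, 0.1148]
orientation: [2.48, 1.927, -0.0]
contact_force: [-0.7, -5.4, 6.3]
grip_width: 0.0129
```

```bash
python3 -c "
from h import *
to([.618,.0843,.114],20.9)"
```

```text
t 11.35 tcp [0.6189 0.084  0.1148] yaw_x 75.69 z [ 0.001 -0.001 -1.   ] q [-0.53  0.55  0.4   1.8  -0.27  0.84  1.32] F [-0.7 -5.4  6.3] M [-1.11  0.3   0.01] w 0.0129
tool delta mm [ 0.  -0.9  0.8]
turn [0.001 0.001 0.956]
```

Emit:
servo_tool(increments=[0,0,0,0,0,0.05,5,0,0,0,0,0,0.05,5,0,0,0,0,0,0.05,5,0,0,0,0,0,0.05,5,0,0,0,0,0,0.05,5,0,0,0,0,0,0.05,5,0,0,0,0,0,0,5,0,0,0,0,0,0,5])

```text
clock: 12.35
tcp_pos: [0.6189, 0.084, 0.1148]
orientation: [2.739, 1.536, -0.0]
contact_force: [-2.4, -6.4, 6.4]
grip_width: 0.013
```

Run:
```python
from h import *
p,d=grab_frame("scene"); cv2.imwrite("pics/sc5.png",cv2.resize(p[150:250,300:400,::-1],None,fx=6,fy=6,interpolation=cv2.INTER_LINEAR))
to([.618,.0843,.114],20.9)
```

```text
t 12.4 tcp [0.6189 0.084  0.1149] yaw_x 58.56 z [ 0.001 -0.001 -1.   ] q [-0.58  0.56  0.47  1.81 -0.33  0.85  1.07] F [-1.6 -5.5  6. ] M [-1.13  0.26  0.21] w 0.0132
tool delta mm [-0.2 -0.9  0.9]
turn [0.001 0.    0.657]
```

View pics/sc5.png

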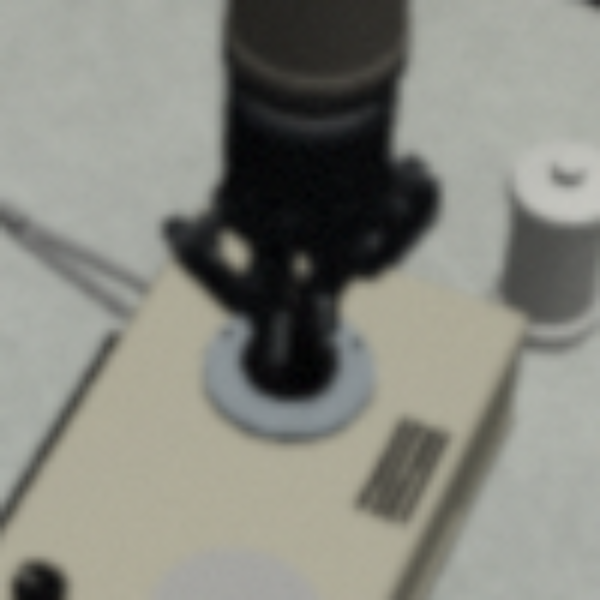

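The fingers have turned with the bar and the grip is stable. I'll continue.

Emit:
servo_tool(increments=[0,0,0,0,0,0.06,5,0,0,0,0,0,0.06,5,0,0,0,0,0,0.06,5,0,0,0,0,0,0.06,5,0,0,0,0,0,0.06,5,0,0,0,0,0,0.06,5,0,0,0,0,0,0.05,5,0,0,0,0,0,0,5])

```text
clock: 13.4
tcp_pos: [0.6188, 0.0838, 0.1148]
orientation: [2.994, 0.945, 0.0]
contact_force: [-2.4, -5.6, 6.9]
grip_width: 0.0126
```

Run:
```python
from h import *
to([.618,.0843,.114],20.9)
```

```text
t 13.4 tcp [0.6188 0.0838 0.1148] yaw_x 35.05 z [ 0.001 -0.002 -1.   ] q [-0.65  0.59  0.58  1.81 -0.41  0.87  0.73] F [-2.4 -5.6  6.9] M [-1.24  0.39  0.17] w 0.0126
tool delta mm [-0.4 -0.8  0.8]
turn [0.002 0.    0.247]
```

Emit:
servo_tool(increments=[0,0,0,0,0,0.05,5,0,0,0,0,0,0.05,5,0,0,0,0,0,0.05,5,0,0,0,0,0,0.04,5,0,0,0,0,0,0.03,5,0,0,0,0,0,0.02,5,0,0,0,0,0,0,5,0,0,0,0,0,0,5])

```text
clock: 14.4
tcp_pos: [0.6187, 0.0838, 0.1148]
orientation: [3.086, 0.581, 0.0]
contact_force: [-2.1, -5.7, 6.2]
grip_width: 0.0129
```

Run:
```python
from h import *
for n,(a,b,c,e) in {"scene":(150,250,300,400),"top":(180,280,210,310)}.items():
    p,d=grab_frame(n); cv2.imwrite(f"pics/{n}6.png",cv2.resize(p[a:b,c:e,::-1],None,fx=6,fy=6,interpolation=cv2.INTER_CUBIC))
to([.618,.0843,.114],20.9)
```

```text
t 14.5 tcp [0.6187 0.0838 0.1148] yaw_x 21.31 z [ 0.001 -0.002 -1.   ] q [-0.69  0.6   0.64  1.81 -0.46  0.88  0.53] F [-2.  -6.3  7.1] M [-1.21  0.41  0.2 ] w 0.0133
tool delta mm [-0.5 -0.7  0.8]
turn [0.002 0.    0.007]
```

View pics/scene6.png

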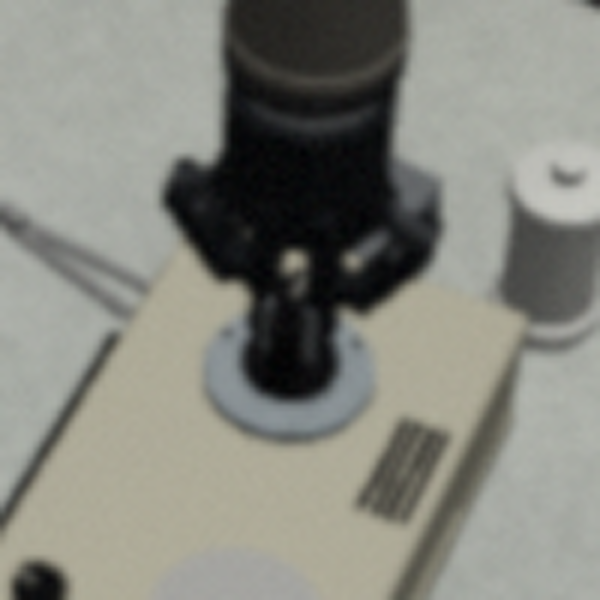

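View pics/top6.png

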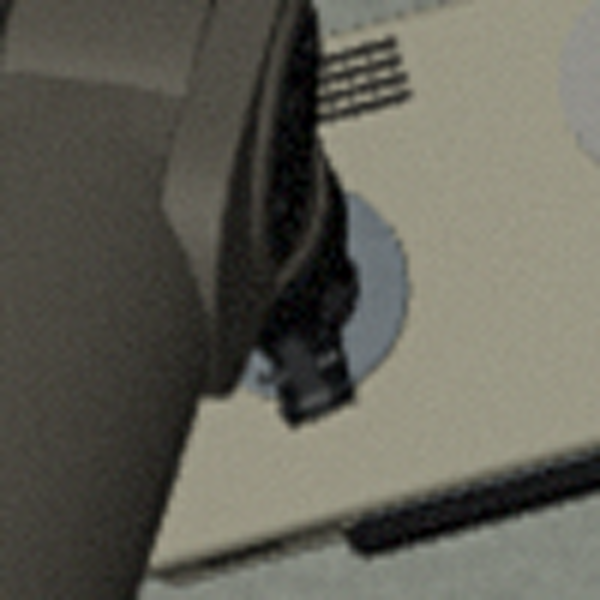

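Emit:
servo_tool(increments=[0,0,0,0,0,0.007,5,0,0,0,0,0,0,5,0,0,0,0,0,0,5,0,0,0,0,0,0,5,0,0,0,0,0,0,5,0,0,0,0,0,0,5,0,0,0,0,0,0,5,0,0,0,0,0,0,5])

```text
clock: 15.5
tcp_pos: [0.6187, 0.0838, 0.1148]
orientation: [3.088, 0.57, 0.0]
contact_force: [-1.8, -6.0, 7.5]
grip_width: 0.0129
```

Run:
```python
from h import *
o,M=st(); print(np.abs(o['qvel']).max())
print(hand_in())
```

```text
t 15.5 tcp [0.6187 0.0838 0.1148] yaw_x 20.91 z [ 0.    -0.001 -1.   ] q [-0.69  0.6   0.64  1.81 -0.46  0.88  0.53] F [-1.8 -6.   7.5] M [-1.21  0.37  0.19] w 0.0129
0.0015831676972339643
the job is handed in; nothing more can be done
None
```

I pushed the drawer fully home, then turned the selector clockwise to the third stop. I handed the job in at 15.5 s, still gripping the bar there with a 60 N squeeze.

- **Drawer:** at the end of the push the force rose from 4 N to 14 N with no further motion, and later pictures show only the thin front strip.
- **Selector:** the tool turned 72.0° (1.257 rad) from where it gripped the bar at rest. That starting angle agreed with the one read from the index-plate pips to about 1°. The knob angle itself can't be read and the arm hid the bar from view, so the final angle is taken from the tool's yaw. I did not count the clicks separately.
- **Hold:** the bar was gripped at a 12.9 mm opening and the arm was at rest. The moment about the vertical axis was 0.19 Nm, close to the 0.17 Nm expected at the third stop.
- **Other things:** the dial, petri dish, bottle, tweezers, slide box and jar looked unmoved wherever the pictures showed them. The last close-ups show only the area around the knob. No check failed or disagreed.

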